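# Rock a supply box into its lipped cradle and latch it

### The job

Mount the black inline supply box, right side up, in the grey cradle on the bench. First set it in at a slant, one end down on the pocket floor with its end tucked under the cradle's fixed lip and the other end still resting on the low rim, and let go of it there; then push it home and press the raised end down until it drops flat in the pocket, and only then slide the latch by its black knob fully across over the box. Leave the bottle, the weight, the tape roll and the flat case on the bench where they are.

Things in the scene. Friction and masses are not known exactly. Their poses are not given: they have to be found in the camera images.
- supply_box: Black rectangular inline supply box, 50 mm wide (its x), 96 mm long (its y), 26 mm high (its z, up); about 0.14 kg, loose on the bench. Origin: centre of its underside. Both ends serve equally as the nose. Behind the middle of the bench stands a solid microscope whose eyepieces reach forward at wrist height: pass the middle close to the robot (fingers at x under 0.4 m).
- cradle: Grey mounting cradle fixed to the bench, 152 mm long (x), 66 mm wide (y) without the latch pedestal. Origin: on the bench under the middle of the pocket. +x points from the low rim to the lip, +y to the latch side. A slanting box with its centre at about x -6 mm has its nose under the lip and its tail on the rim (tilt 0.105 rad); pushed 6 mm to +x the tail drops off the rim.
- pocket (a point): Middle of the pocket floor, 8 mm over the bench, axes as the cradle's; where the origin of the seated box comes. Pocket: 98.5 mm along x (box's long side), 53 mm along y. Cheeks beside it, 6.5 mm thick: x 12 to 49 mm, 12 mm over the floor, and x -50 to -36 mm, 10 mm over it; between them a 48 mm finger gap with only the base plate (floor height, to y +-33 mm).
- rim (a point): Middle of the top inner edge of the low rim at the pocket's -x end, at (-49.25, 0, 18) mm in the cradle's frame: 10 mm over the pocket floor; the rim's flat top reaches 26 mm further back.
- lip_edge (a point): Middle of the lower free edge of the fixed lip, at (35.25, 0, 39) mm in the cradle's frame: 31 mm over the pocket floor; lip top 44 mm over the bench. It overhangs the pocket by 14 mm, so the box cannot go in flat. Below it the pocket ends at x 49.25 mm in a stop 8 mm high over the floor; over the stop the wall is set back 10 mm.
- latch (a joint): Slide of the flat aluminium latch bar (16 mm wide, 6 mm thick, underside 36 mm over the bench, 2 mm over a seated box). 0: drawn back, tip at cradle y +40 mm, clear of the box; grows as it is pushed to the cradle's -y, up to 0.026 m: fully across, over the box's tail. About 1.5 N; stays where it is left. Its pedestal: x -53 to -29, y 36 to 88, z to 42 mm.
- latch_knob (a point): Middle of the latch's upright black knob (15 mm diameter, 24 mm tall, 42 to 66 mm over the bench). At latch 0 it stands at (-41, 74, 54) mm in the cradle's frame; it moves with the latch.
- oil_bottle: Bystander: brown dropper bottle, 30 mm wide, 71 mm tall, standing. Origin: centre of its underside.
- brass_weight: Bystander: brass weight, 22 mm wide, 33 mm tall. Origin: centre of its underside.
- tape_roll: Bystander: roll of tape lying flat, 68 mm across, 18 mm high. Origin: centre of its underside.
- probe_case: Bystander: flat case 45 x 60 x 11 mm, lying. Origin: centre of its underside.
Not all that is in view belongs to the job. There is more than one size of the supply_box; the one meant has the size given above.

How it is judged:
By the outcome, as a careful person would: the job done as asked, in the order asked, and still so for the second after the job is handed in, with the robot touching nothing.
It also fails if it takes over 67 s, if anything falls off the work surface, if the arm or the gripper's body presses on something with over 40 N, if the wrist force passes 120 N, or if a joint passes its speed limit or range.

### The arm

A 6-joint arm with a two-finger parallel gripper is mounted at the origin on a cart in front of the work surface, level with it; the furniture and walls round the work are solid. World frame = base frame: x ahead of the robot, y to its left, z up, the work surface at z = 0. Lengths are in m, angles in rad, forces in N, time in s.
With the tool pointing down it reaches from about 0.3 to 0.875 m from the base axis. Payload 6.4 kg.
Tool frame: the origin (TCP) lies at the very end of the fingers, on their centre line; the grasp point (between the pads) lies 19 mm behind it; z points along the fingers, y is the line along which they close (so a half turn about z gives the same grasp; the last joint's range is limited). The gripper opens to 85 mm and grips with 20 to 120 N. Pads are 22 mm wide; open, the fingers measure 114 mm over their backs; the gripper's body (76 mm by 85 mm) begins 54 mm behind the grasp point. The pads swing forward as they close: fully open they stand 13 mm farther back than shut.
Start: joints at [-1.508, 0.181, 1.607, -0, 1.354, -0.206], TCP at [0.153, -0.554, 0.231] pointing down, gripper open.
Joint ranges: [-2.99, 2.99], [-0.89, 2.07], [0.3, 2.58], [-1.14, 4.28], [0, 2.63], [-3.12, 3.12]. Speed limits (rad/s): [2.57, 2.57, 3.01, 3.14, 3.14, 3.14].

### API

Orientations are given as a unit quaternion [w, x, y, z].
In Python, from bench import * gives the robot as it stands. The module is installed in compiled form; this text tells all that it offers.
- The arm moves only by the tool arm_command, never from a script. Its arguments are lists of equal length, an entry for each row: "dp": the shift along the tool's x, y, z in units of 0.25 m (1.0 is 0.25 m), a list of three; "turn": the turn, a rotation vector about the tool's x, y, z in units of 30 degrees (1.0 is 30 degrees), a list of three; "jaw": the opening, from 0 (shut) to 1 (fully open). A call has 1 to 5 rows; each row is the pose to reach, as a shift and turn from the pose commanded when the call began, along the tool's axes at that moment; what a row does not reach only later rows make up. A row lasts 1/8 s, in which the tool goes at most 62.5 mm and 10.7 degrees, less where a joint would pass 70% of its speed; a pose out of reach is approached as far as the arm can. A call with a number of a shift or a turn outside -1 to 1 is refused whole. A call with a gripper value outside its range is refused whole. The fingers move at their own pace and stop on an object; the grip force is fixed at half the most. Time passes only in rows, so rows that repeat a pose let the fingers close. It gives the time, the measured TCP pose, the force, the opening and the grip force at its end, in the units of the state.
- get_obs(): the state, without advancing time (a new reading comes with each control period).
- camera(name): name is "side" or "top"; returns the picture (400x640x3 uint8, blue, green, red); there is no depth.
- get_calibration(name): a dict with "camera_matrix" (3x3 intrinsics, pixels), "R" (3x3) and "t" (3): a world point X has camera coordinates R X + t. Camera axes: x right, y down, z forward; pixel columns grow to the right and rows downward; lengths in m; the calibration is good to about 2 mm. A picture is of the moment at which its call begins. get_calibration takes no time and is no camera call.
- hand_in(): hands the job in; it is judged then, once.
The state is a dict: "time_s": time; "q": joint angles; "dq": joint speeds; "joint_efforts": joint torques, N m; "eef_pos": TCP position; "eef_rot": TCP orientation; "wrist_force": force on the tool from outside, world axes, zero at the start; "torque": the same for the moment, N m; "opening": opening from 0.0 (shut) to 1.0 (fully open); "grasp_force": force on a finger pad.
Only numpy, scipy, OpenCV 4.12 (cv2) and the standard library are available. Lean on these libraries where they do the work, as an engineer would, in place of code of your own. Each camera call takes 0.05 s, during which the arm holds its last target. There are 200 camera calls.

## Working session

There is one attempt and no reset: what is moved stays moved. The work goes in short steps, Python scripts to look and compute and a tool call to move; the robot and the scene stay as the last step left them, time stands still between calls to the robot, and variables do not carry over. Pictures are saved under pics/ and viewed, at most 10 in all, crops included, and the job is handed in when it is done.

Besides the shell and the picture viewer there is one more tool, called after "Emit:" in YAML: its name, and indented under it one key for each argument. arm_command: Moves the arm, as the interface text tells. Its arguments: {"type":"object","properties":{"dp":{"type":"array"},"turn":{"type":"array"},"jaw":{"type":"array"}},"required":["dp","turn","jaw"]}

```bash
mkdir -p pics; cat > h.py <<'E'
from bench import *
import numpy as np, cv2
from scipy.spatial.transform import Rotation as R
def px2w(name,u,v,z):
    c=get_calibration(name);K=np.array(c["camera_matrix"]);Rm=np.array(c["R"]);t=np.array(c["t"]).ravel()
    d=Rm.T@np.linalg.inv(K)@[u,v,1];o=-Rm.T@t
    return o+d*(z-o[2])/d[2]
def w2px(name,X):
    c=get_calibration(name);p=np.array(c["camera_matrix"])@(np.array(c["R"])@np.array(X,float)+np.array(c["t"]).ravel())
    return p[:2]/p[2]
E
python3 - <<'E'
from h import *
o=get_obs()
for k,v in o.items(): print(k,np.round(v,3))
for n in("top","side"):
    im=camera(n);cv2.imwrite(f"pics/{n}0.png",im);c=get_calibration(n)
    print(n,np.round(c["camera_matrix"],1).tolist(),"pos",np.round(-np.array(c["R"]).T@np.array(c["t"]).ravel(),3),np.round(c["R"],2).tolist())
print(R.from_quat(np.array(o["eef_rot"])[[1,2,3,0]]).as_matrix().round(3))
E
```

```text
time_s 0.0
q [-1.508  0.182  1.608  0.     1.354 -0.206]
dq [-0.001 -0.002 -0.002 -0.001  0.     0.001]
joint_efforts [ 1.0000e-03 -4.4487e+01 -3.5134e+01 -0.0000e+00  9.0000e-03 -0.0000e+00]
eef_pos [ 0.153 -0.554  0.23 ]
eef_rot [-0.001  0.991  0.134  0.   ]
wrist_force [-0.419  1.074  1.218]
torque [-0.024 -0.022  0.025]
grasp_force 0.0
opening 1.0
top [[426.7, 0.0, 318.2], [0.0, 426.7, 194.6], [0.0, 0.0, 1.0]] pos [ 0.466 -0.005  1.361] [[0.02, -1.0, 0.01], [-0.99, -0.02, -0.11], [0.11, -0.01, -0.99]]
side [[392.8, 0.0, 321.1], [0.0, 392.8, 202.4], [0.0, 0.0, 1.0]] pos [0.13  0.74  0.771] [[-0.85, -0.53, -0.0], [-0.33, 0.53, -0.78], [0.42, -0.66, -0.63]]
[[ 0.964  0.266 -0.   ]
 [ 0.266 -0.964  0.002]
 [ 0.    -0.002 -1.   ]]
```

View pics/top0.png

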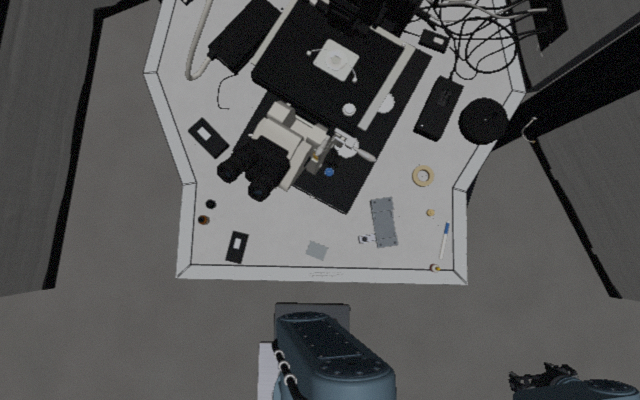

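View pics/side0.png

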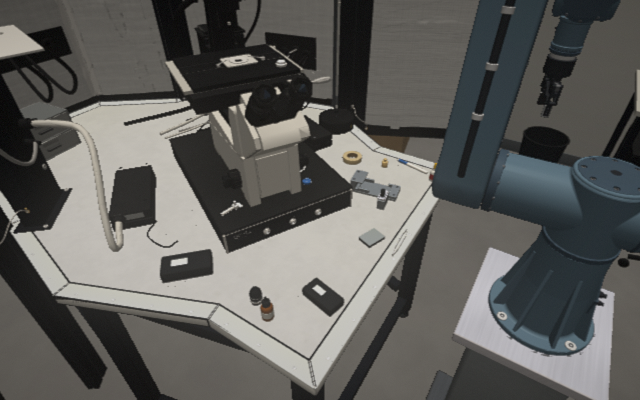

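The candidates for the supply box in the top view are black boxes with a white label at (237,247), (208,138) and (433,40), and larger black bricks at (437,108) and (245,35). The cradle is at (384,222), with its latch on the left at (366,239). Next I measure the candidates and take close crops.

```bash
python3 - <<'E'
from h import *
im=cv2.imread("pics/top0.png")
# subpixel-averaged frames
a=np.mean([camera("top").astype(float) for _ in range(4)],0).astype(np.uint8); cv2.imwrite("pics/top_avg.png",a)
g=cv2.cvtColor(a,cv2.COLOR_BGR2GRAY)
for (u,v) in((237,247),(208,138),(433,40)):
    m=np.zeros_like(g);s=g[v-28:v+28,u-28:u+28]<95
    m[v-28:v+28,u-28:u+28]=s
    cs,_=cv2.findContours(m,cv2.RETR_EXTERNAL,cv2.CHAIN_APPROX_NONE)
    c=min((c for c in cs if cv2.contourArea(c)>150),key=lambda c:abs(cv2.pointPolygonTest(c,(u,v),True)) if 0 else np.linalg.norm(c.reshape(-1,2).mean(0)-[u,v]))
    b=cv2.boxPoints(cv2.minAreaRect(c)); W=np.array([px2w("top",*p,.026) for p in b])
    print((u,v),b.round(1).tolist(),"c",W.mean(0).round(4),[round(float(np.linalg.norm(W[i]-W[i-1])),4) for i in(1,2)])
A=cv2.resize(a[222:272,212:262],(400,400),interpolation=cv2.INTER_CUBIC)
C=cv2.resize(a[190:255,350:410],(369,400),interpolation=cv2.INTER_CUBIC)
cv2.imwrite("pics/crop1.png",np.hstack([A,C]))
E
```

```text
(237, 247) [[224.60000610351562, 259.6000061035156], [232.5, 229.89999389648438], [248.3000030517578, 234.10000610351562], [240.39999389648438, 263.79998779296875]] c [0.4437 0.2346 0.026 ] [0.0942, 0.0509]
(208, 138) [[186.89999389648438, 130.5], [201.8000030517578, 116.4000015258789], [229.60000610351562, 145.60000610351562], [214.6999969482422, 159.6999969482422]] c [0.7856 0.3397 0.026 ] [0.0652, 0.1316]
(433, 40) [[405.0, 12.0], [460.0, 12.0], [460.0, 67.0], [405.0, 67.0]] c [ 1.1357 -0.3786  0.026 ] [0.1827, 0.1897]
```

View pics/crop1.png

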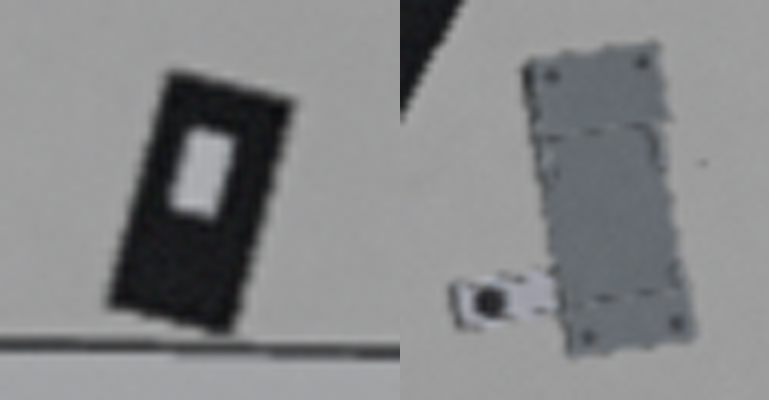

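The crop confirms that the box at top (237,247) is the one meant. It measures 94×51 mm, has its white label up, and its long axis points about -15°. The box at (208,138) measures 132×65 mm and is the wrong size. The cradle's lip is at the top of the crop and its knob is at about (364.6,238.8). Next I refine the poses with a silhouette fit in both views.

```bash
cat >> h.py <<'E'
from scipy.optimize import minimize
S=8
def cub(x0,x1,y0,y1,z0,z1): return np.array([[x,y,z] for x in(x0,x1) for y in(y0,y1) for z in(z0,z1)])/1000.
BOX=[cub(-48,48,-25,25,0,26)]   # long axis = x here
CR=[cub(-76,76,-33,33,0,8),cub(-75.5,-49.25,-33,33,0,18),cub(49.25,76,-33,33,0,44),cub(35.25,76,-33,33,39,44),cub(12,49,-33,33,0,20),cub(-50,-36,-33,33,0,18)]
def fit(name,im,parts,win,isfg,p0,z=0.):
    u0,u1,v0,v1=win
    a=cv2.resize(im[v0:v1,u0:u1].astype(np.float32),None,fx=S,fy=S,interpolation=cv2.INTER_CUBIC)
    m=isfg(a).astype(np.uint8)
    n,l,st,ce=cv2.connectedComponentsWithStats(m)
    k=1+np.argmax(st[1:,4]); m=(l==k).astype(np.uint8)
    cs,_=cv2.findContours(m,cv2.RETR_EXTERNAL,cv2.CHAIN_APPROX_NONE); cv2.drawContours(m,cs,-1,1,-1)
    def ren(p):
        o=np.zeros_like(m);c,s=np.cos(p[2]),np.sin(p[2])
        for q in parts:
            X=q@np.array([[c,s,0],[-s,c,0],[0,0,1]])+[p[0],p[1],z]
            uv=np.array([w2px(name,x) for x in X])
            h=cv2.convexHull((((uv-[u0,v0]+.5)*S-.5)*16).round().astype(np.int32))
            cv2.fillConvexPoly(o,h,1,shift=4)
        return o
    f=lambda d: float((ren(np.array(p0)+np.array(d)*[.001,.001,.01])!=m).sum())/S/S
    r=minimize(f,[0,0,0],method="Nelder-Mead",options=dict(initial_simplex=[[0,0,0],[4,0,0],[0,4,0],[0,0,4]],xatol=.02,fatol=.02,maxiter=250))
    return np.array(p0)+r.x*[.001,.001,.01],r.fun,m.sum()/S/S
dark=lambda a:a.mean(2)<95
E
python3 - <<'E'
from h import *
t=cv2.imread("pics/top_avg.png")
s=np.mean([camera("side").astype(float) for _ in range(4)],0).astype(np.uint8);cv2.imwrite("pics/side_avg.png",s)
print("bg",t[225,340],"cr",t[225,385],"rimtop",t[242,390],"box",t[258,233]);
pb=[.4437,.2346,-.26]
p=px2w("top",384,222,.02);pc=[p[0],p[1],.15];print(p)
print(w2px("side",[*pb[:2],.02]),w2px("side",[*pc[:2],.02]))
u,v=w2px("side",[*pc[:2],.02]).astype(int);print("side cr",s[v,u],s[v+3,u-6],"bg",s[v+30,u-45])
print("box top",fit("top",t,BOX,(212,262,222,264+6),dark,pb))
u,v=w2px("side",[*pb[:2],.02]).astype(int)
print("box side",fit("side",s,BOX,(u-30,u+30,v-28,v+28),dark,pb))
mid=(t[225,340].astype(float)+t[225,385])/2
crf=lambda a:(a[...,2]<mid[2])
print("cr top",fit("top",t,CR,(366,410,188,256),crf,pc))
E
```

```text
bg [156 156 155] cr [111 105  99] rimtop [115 110 104] box [28 23 23]
[ 0.53197603 -0.22392645  0.02      ]
[323.27826668 292.58914073] [374.9919976  184.49656934]
side cr [127 126 122] [128 127 123] bg [137 143 146]
box top (array([ 0.44351303,  0.23644506, -0.23638438]), np.float64(50.21875), np.float64(500.828125))
box side (array([ 0.44491424,  0.23856513, -0.28405319]), np.float64(129.390625), np.float64(855.0))Traceback (most recent call last):
  File "<stdin>", line 14, in <module>
  File "h.py", line 32, in fit
    r=minimize(f,[0,0,0],method="Nelder-Mead",options=dict(initial_simplex=[[0,0,0],[4,0,0],[0,4,0],[0,0,4]],xatol=.02,fatol=.02,maxiter=250))
    res = _minimize_neldermead(fun, x0, args, callback, bounds=bounds,
                               **options)
    fsim[j] = func(sim[j])
              ~~~~^^^^^^^^
    fx = function(np.copy(x), *(wrapper_args + args))
  File "h.py", line 31, in <lambda>
    f=lambda d: float((ren(np.array(p0)+np.array(d)*[.001,.001,.01])!=m).sum())/S/S
                       ~~~^^^^^^^^^^^^^^^^^^^^^^^^^^^^^^^^^^^^^^^^^^
  File "h.py", line 27, in ren
    uv=np.array([w2px(name,x) for x in X])
                 ~~~~^^^^^^^^
  File "h.py", line 9, in w2px
    c=get_calibration(name);p=np.array(c["camera_matrix"])@(np.array(c["R"])@np.array(X,float)+np.array(c["t"]).ravel())
ValueError: time passes only in moves, steps and waits
```

```bash
sed -i 's/c=get_calibration(name);/c=cal(name);/' h.py; sed -i '3a from functools import lru_cache\n@lru_cache(None)\ndef cal(n): return get_calibration(n)' h.py
sed -i 's/    return np.array(p0)+r.x\*\[.001,.001,.01\],r.fun,m.sum()\/S\/S/    p=np.array(p0)+r.x*[.001,.001,.01]; d=np.clip(a,0,255).astype(np.uint8); cs2,_=cv2.findContours(ren(p),cv2.RETR_LIST,cv2.CHAIN_APPROX_NONE); cs,_=cv2.findContours(m,cv2.RETR_LIST,cv2.CHAIN_APPROX_NONE); cv2.drawContours(d,cs,-1,(0,0,255),1); cv2.drawContours(d,cs2,-1,(0,255,0),1); fit.dbg=d\n    return p,r.fun,m.sum()\/S\/S/' h.py
python3 - <<'E'
from h import *
t=cv2.imread("pics/top_avg.png");s=cv2.imread("pics/side_avg.png")
pb=[.4437,.2346,-.26];pc=[.532,-.224,.15]
D=[]
print("box top",fit("top",t,BOX,(212,262,222,264),dark,pb));D.append(fit.dbg)
u,v=w2px("side",[*pb[:2],.02]).astype(int)
print("box side",fit("side",s,BOX,(u-30,u+30,v-28,v+28),lambda a:a.mean(2)<80,pb));D.append(fit.dbg)
crf=lambda a:(a[...,2]<128)
print("cr top",fit("top",t,CR,(366,410,188,256),crf,pc));D.append(fit.dbg)
u,v=w2px("side",[*pc[:2],.02]).astype(int)
D.append(cv2.resize(s[v-28:v+28,u-40:u+40],None,fx=5,fy=5,interpolation=cv2.INTER_CUBIC))
D=[cv2.resize(d,(400,300)) if i!=2 else cv2.copyMakeBorder(cv2.resize(d,(194,300)),0,0,0,206,cv2.BORDER_CONSTANT) for i,d in enumerate(D)]
cv2.imwrite("pics/dbg.png",np.vstack([np.hstack(D[:2]),np.hstack(D[2:])]))
E
```

```text
box top (array([ 0.44235231,  0.23528492, -0.21613102]), np.float64(46.34375), np.float64(501.171875))
box side (array([ 0.44473958,  0.23828146, -0.30072198]), np.float64(151.71875), np.float64(831.921875))
cr top (array([ 0.53103753, -0.22278141,  0.16938081]), np.float64(31.5), np.float64(1063.9375))
```

View pics/dbg.png

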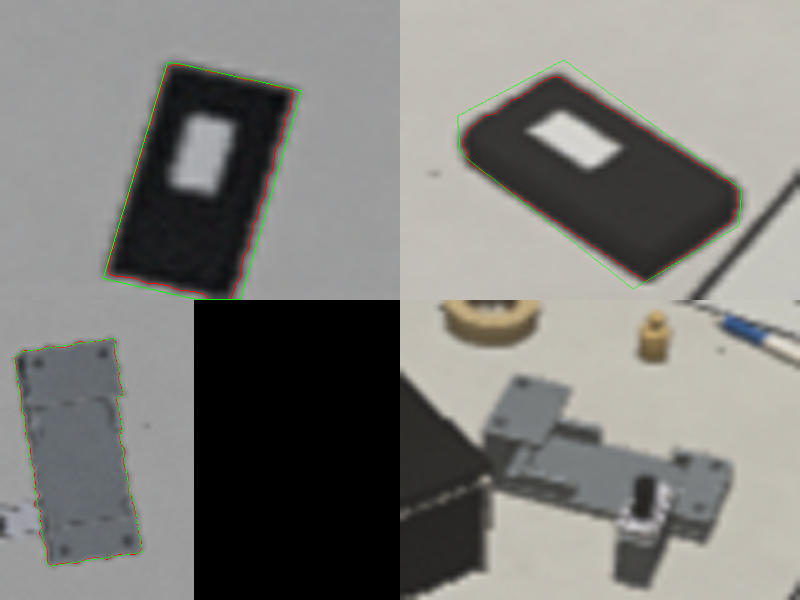

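```bash
cat >> h.py <<'E'
def rbox(r=4,c=1.5):
    P=[]
    for z,k in((0,0),(26-c,0),(26,c)):
        for sx in(1,-1):
            for sy in(1,-1):
                for a in np.linspace(0,np.pi/2,5):
                    P.append([sx*(48-r+(r-k)*np.cos(a)),sy*(25-r+(r-k)*np.sin(a)),z])
    return [np.array(P)/1000]
E
python3 - <<'E'
from h import *
t=cv2.imread("pics/top_avg.png");s=cv2.imread("pics/side_avg.png")
pb=[.4437,.2355,-.26];pc=[.531,-.2228,.169]
tt=t.copy(); 
for th in(70,90):
  f=lambda a:a.mean(2)<th
  for r in(4,8):
    print(th,r,"top",fit("top",tt,rbox(r),(212,262,222,264),f,pb)[:2] if 0 else fit("top",tt,rbox(r),(212,262,222,268),lambda a:(a.mean(2)<th)&(np.arange(a.shape[0])[:,None]<(263.9-222)*S+0*a[...,0]),pb))
    print("side",fit("side",s,rbox(r),(293,353,264,320),f,pb))
print(px2w("top",364.6,238.8,.066)," knob exp",np.array(pc[:2])+np.array([[np.cos(.169),-np.sin(.169)],[np.sin(.169),np.cos(.169)]])@[-.041,.074])
for X in((-41,74,66),(-41,74,42),(49,33,44),(-76,-33,18)):
    c,q=np.cos(.169),np.sin(.169);x,y,z=np.array(X)/1e3
    W=[pc[0]+c*x-q*y,pc[1]+q*x+c*y,z];print(X,w2px("top",W).round(1),w2px("side",W).round(1))
E
```

```text
70 4 top (array([ 0.44311032,  0.235895  , -0.21853281]), np.float64(73.4375), np.float64(471.125))
side (array([ 0.44471847,  0.23823052, -0.31095388]), np.float64(139.0625), np.float64(814.15625))
70 8 top (array([ 0.44339283,  0.23573273, -0.22823269]), np.float64(67.609375), np.float64(471.125))
side (array([ 0.44524107,  0.23656533, -0.24046907]), np.float64(128.859375), np.float64(814.15625))
90 4 top (array([ 0.44423349,  0.23528108, -0.21590771]), np.float64(48.765625), np.float64(495.234375))
side (array([ 0.44485289,  0.23785907, -0.27110931]), np.float64(108.28125), np.float64(847.859375))
90 8 top (array([ 0.44294865,  0.23600259, -0.22561488]), np.float64(44.4375), np.float64(495.234375))
side (array([ 0.44400963,  0.23789267, -0.21945036]), np.float64(101.328125), np.float64(847.859375))
[ 0.47756708 -0.15805731  0.066     ]  knob exp [ 0.47813755 -0.15675031]
(-41, 74, 66) [364.2 238.6] [382.6 188.9]
(-41, 74, 42) [363.3 238.6] [381.8 195.2]
(49, 33, 44) [371.9 207.8] [357.9 180.9]
(-76, -33, 18) [397.8 244.8] [400.6 185. ]
```

The cradle fit agrees with the knob in both views to about 1 mm: (0.531, -0.223), yaw 0.169. The box is at about (0.4437, 0.236), yaw -0.235. I now start moving along the front of the bench.

Emit:
arm_command:
  dp:
    - [0.8,-0.7,0]
    - [0.8,-0.7,0]
    - [0.8,-0.7,0]
    - [0.8,-0.7,0]
    - [0.8,-0.7,0]
  turn:
    - [0,0,0.96]
    - [0,0,0.96]
    - [0,0,0.96]
    - [0,0,0.96]
    - [0,0,0.96]
  jaw: [1,1,1,1,1]

```text
time_s: 1.12
eef_pos: [0.3005, -0.3298, 0.2315]
eef_rot: [-0.0, 0.993, -0.115, 0.0]
wrist_force: [-0.2, 0.2, 0.3]
opening: 1.001
grasp_force: 0.0
```

Emit:
arm_command:
  dp:
    - [0,-1,0]
    - [0,-1,0]
    - [0,-1,0]
    - [0,-1,0]
    - [0,-1,0]
  turn:
    - [0,0,0]
    - [0,0,0]
    - [0,0,0]
    - [0,0,0]
    - [0,0,0]
  jaw: [1,1,1,1,1]

```text
time_s: 1.75
eef_pos: [0.3577, -0.086, 0.2316]
eef_rot: [-0.0, 0.994, -0.113, 0.0]
wrist_force: [0.3, -1.8, 0.5]
opening: 1.0
grasp_force: 0.0
```

Emit:
arm_command:
  dp:
    - [-0.1,-0.9,0.1]
    - [-0.1,-0.9,0.1]
    - [-0.1,-0.9,0.1]
    - [-0.1,-0.9,0.1]
    - [-0.1,-0.9,0.1]
  turn:
    - [0,0,0]
    - [0,0,0]
    - [0,0,0]
    - [0,0,0]
    - [0,0,0]
  jaw: [1,1,1,1,1]

```text
time_s: 2.38
eef_pos: [0.3853, 0.1361, 0.206]
eef_rot: [0.0, 0.993, -0.115, -0.0]
wrist_force: [0.9, -0.6, -0.0]
opening: 1.001
grasp_force: 0.0
```

Emit:
arm_command:
  dp:
    - [0.12,-0.44,0.3]
    - [0.12,-0.44,0.3]
    - [0.12,-0.44,0.3]
    - [0.12,-0.44,0.55]
    - [0.12,-0.44,0.55]
  turn:
    - [0,0,0]
    - [0,0,0]
    - [0,0,0]
    - [0,0,0]
    - [0,0,0]
  jaw: [1,1,1,1,1]

```text
time_s: 3.0
eef_pos: [0.4363, 0.2324, 0.0651]
eef_rot: [0.002, 0.993, -0.118, -0.005]
wrist_force: [0.1, -0.2, 0.0]
opening: 0.998
grasp_force: 0.0
```

```bash
python3 - <<'E'
from h import *
print(get_obs()["eef_pos"].round(4) if hasattr(get_obs()["eef_pos"],"round") else get_obs()["eef_pos"])
s=camera("side");t=camera("top")
A=cv2.resize(s[230:330,280:380],(400,400),interpolation=cv2.INTER_CUBIC);B=cv2.resize(t[200:280,200:280],(400,400),interpolation=cv2.INTER_CUBIC)
cv2.imwrite("pics/pre.png",np.hstack([A,B]))
E
```

```text
[0.4363 0.2324 0.0651]
```

View pics/pre.png

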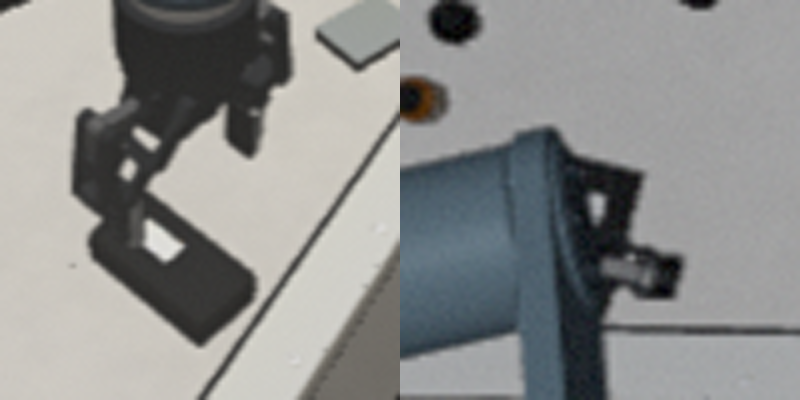

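The side crop shows the open gripper straddling the box near its middle, with the fingers clear on both sides. I descend and close.

Emit:
arm_command:
  dp:
    - [0,0,0.12]
    - [0,0,0.2]
    - [0,0,0.25]
    - [0,0,0.265]
    - [0,0,0.265]
  turn:
    - [0,0,0]
    - [0,0,0]
    - [0,0,0]
    - [0,0,0]
    - [0,0,0]
  jaw: [1,1,1,1,1]

```text
time_s: 3.72
eef_pos: [0.4404, 0.2355, 0.0036]
eef_rot: [-0.0, 0.993, -0.117, 0.001]
wrist_force: [0.6, -0.4, -0.4]
opening: 1.002
grasp_force: 0.0
```

Emit:
arm_command:
  dp:
    - [0,0,0]
    - [0,0,0]
    - [0,0,0]
    - [0,0,0]
    - [0,0,0]
  turn:
    - [0,0,0]
    - [0,0,0]
    - [0,0,0]
    - [0,0,0]
    - [0,0,0]
  jaw: [0.7,0.6,0.5,0.4,0.4]

```text
time_s: 4.35
eef_pos: [0.4402, 0.2357, 0.0034]
eef_rot: [-0.0, 0.993, -0.117, 0.001]
wrist_force: [-0.7, -0.2, 6.3]
opening: 0.573
grasp_force: 62.8
```

Emit:
arm_command:
  dp:
    - [0,0,-0.15]
    - [0,0,-0.4]
    - [-0.12,0.44,-0.5]
    - [-0.12,0.44,-0.5]
    - [-0.12,0.44,-0.5]
  turn:
    - [0,0,0]
    - [0,0,0]
    - [0,0,0]
    - [0,0,0]
    - [0,0,0]
  jaw: [0.4,0.4,0.4,0.4,0.4]

```text
time_s: 4.97
eef_pos: [0.3836, 0.1335, 0.1281]
eef_rot: [0.0, 0.993, -0.118, 0.0]
wrist_force: [0.4, 1.0, -2.0]
opening: 0.572
grasp_force: 63.0
```

Emit:
arm_command:
  dp:
    - [0.05,0.25,0]
    - [0.1,0.5,0]
    - [0.1,0.75,0]
    - [0.1,0.95,0]
    - [0.1,0.95,0]
  turn:
    - [0,0,0]
    - [0,0,0]
    - [0,0,0]
    - [0,0,0]
    - [0,0,0]
  jaw: [0.4,0.4,0.4,0.4,0.4]

```text
time_s: 5.6
eef_pos: [0.3541, -0.1046, 0.1278]
eef_rot: [0.0, 0.993, -0.12, 0.0]
wrist_force: [1.0, 0.8, -1.0]
opening: 0.569
grasp_force: 63.4
```

Emit:
arm_command:
  dp:
    - [0.1,0.1,0]
    - [0.3,0.2,0]
    - [0.5,0.3,0]
    - [0.65,0.35,0]
    - [0.71,0.35,0]
  turn:
    - [0,0,-0.2]
    - [0,0,-0.4]
    - [0,0,-0.6]
    - [0,0,-0.77]
    - [0,0,-0.77]
  jaw: [0.4,0.4,0.4,0.4,0.4]

```text
time_s: 6.22
eef_pos: [0.509, -0.2274, 0.1267]
eef_rot: [-0.0, 0.996, 0.085, 0.0]
wrist_force: [-0.5, -0.4, -2.4]
opening: 0.571
grasp_force: 63.3
```

```bash
cat >> h.py <<'E'
def boxw(o,ox=.0029,oz=-.0034):
    "wireframe points of held box, from obs"
    Rt=R.from_quat(np.array(o["eef_rot"])[[1,2,3,0]]).as_matrix();p=np.array(o["eef_pos"])
    q=cub(-48,48,-25,25,0,26)+[ox,0,oz]   # tool x fwd, box z up = -tool z
    q=q*[1,-1,-1]
    return q@Rt.T+p
E
python3 - <<'E'
from h import *
o=get_obs();print(o["eef_pos"])
s=np.mean([camera("side").astype(float) for _ in range(3)],0).astype(np.uint8);t=np.mean([camera("top").astype(float) for _ in range(3)],0).astype(np.uint8)
cv2.imwrite("pics/side_h.png",s);cv2.imwrite("pics/top_h.png",t)
P=[]
for n,im,c in(("side",s,.5),("top",t,.5)):
    uv=np.array([w2px(n,x) for x in boxw(o)]);u0,v0=(uv.mean(0)-33).astype(int)
    a=cv2.resize(im[v0:v0+66,u0:u0+66],None,fx=6,fy=6,interpolation=cv2.INTER_CUBIC)
    q=((uv-[u0,v0]+.5)*6).astype(int)
    for i in range(8):
        for b in(1,2,4):
            if not i&b: cv2.line(a,q[i].tolist(),q[i|b].tolist(),(0,255,0),1)
    P.append(a)
cv2.imwrite("pics/held.png",np.hstack(P))
E
```

```text
[ 0.50903171 -0.22735751  0.12673319]
```

View pics/held.png

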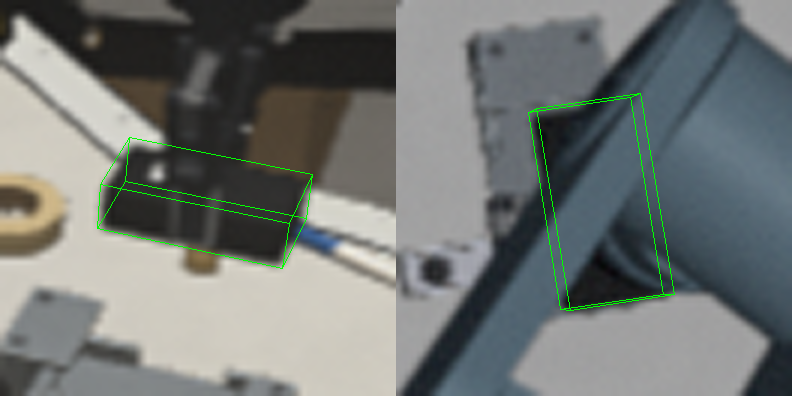

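The wireframe of the assumed held pose matches the box in both views to about 1 mm. Side view: box bottom corners near crop (103,228) and (283,267). Top view: rear-left corner near crop (567,306). Next I refine the cradle's lateral position before the tight fit.

```bash
cat > fc.py <<'E'
from h import *
def run(name,im,win,fg,ign,p0):
    u0,u1,v0,v1=win
    a=cv2.resize(im[v0:v1,u0:u1].astype(np.float32),None,fx=S,fy=S,interpolation=cv2.INTER_CUBIC)
    m=fg(a).astype(np.uint8)
    def ren(parts,p):
        o=np.zeros_like(m);c,s=np.cos(p[2]),np.sin(p[2])
        for q in parts:
            X=q@np.array([[c,s,0],[-s,c,0],[0,0,1]])+[p[0],p[1],0]
            uv=np.array([w2px(name,x) for x in X])
            cv2.fillConvexPoly(o,cv2.convexHull((((uv-[u0,v0]+.5)*S-.5)*16).round().astype(np.int32)),1,shift=4)
        return o
    lat=[cub(-53,-29,36,88,0,42),cub(-50,-32,33,95,34,70)]
    near=cv2.dilate(ren(CR,p0),np.ones((9*S,9*S)))
    val=(near>0)&(cv2.dilate(ren(lat,p0),np.ones((3*S,3*S)))==0)&~ign(a)
    f=lambda d: float((val&(ren(CR,np.array(p0)+np.array(d)*[.001,.001,.01])!=m)).sum())/S/S
    best=None
    for sg in(1,-1):
        r=minimize(f,[0,0,0],method="Nelder-Mead",options=dict(initial_simplex=np.array([[0,0,0],[3,0,0],[0,3,0],[0,0,3]])*sg,xatol=.02,fatol=.02,maxiter=200))
        if best is None or r.fun<best.fun: best=r
    return (np.array(p0)+best.x*[.001,.001,.01]).round(4),round(best.fun,1)
t=cv2.imread("pics/top_avg.png");s=cv2.imread("pics/side_avg.png");p0=[.531,-.2228,.169]
for th in(125,132,140):
    print("top",th,run("top",t,(355,415,185,260),lambda a:a[...,2]<th,lambda a:a[...,2]<50,p0))
blk=lambda a:cv2.dilate((a.mean(2)<60).astype(np.uint8),np.ones((3*S,3*S)))>0
for th in(145,155,165):
    print("side",th,run("side",s,(340,420,155,215),lambda a:a[...,2]<th,lambda a:np.zeros(a.shape[:2],bool)|(np.arange(a.shape[1])[None]<S*16),p0))
E
python3 fc.py
```

```text
top 125 (array([ 0.5311, -0.2227,  0.1666]), np.float64(34.6))
top 132 (array([ 0.5313, -0.223 ,  0.1733]), np.float64(22.2))
top 140 (array([ 0.5312, -0.2232,  0.1761]), np.float64(29.8))
side 145 (array([ 0.5298, -0.2179,  0.1725]), np.float64(26.3))
side 155 (array([ 0.5296, -0.2186,  0.1713]), np.float64(18.0))
side 165 (array([ 0.5291, -0.2195,  0.1713]), np.float64(10.2))
```

Emit:
arm_command:
  dp:
    - [-0.024,-0.003,0.05]
    - [-0.024,-0.003,0.15]
    - [-0.024,-0.003,0.25]
    - [-0.024,-0.003,0.3]
    - [-0.024,-0.003,0.3]
  turn:
    - [0,-0.1,0]
    - [0,-0.24,0]
    - [0,-0.24,0]
    - [0,-0.24,0]
    - [0,-0.24,0]
  jaw: [0.4,0.4,0.4,0.4,0.4]

```text
time_s: 7.15
eef_pos: [0.4996, -0.2274, 0.052]
eef_rot: [0.005, 0.994, 0.084, -0.063]
wrist_force: [0.3, 0.3, -1.4]
opening: 0.57
grasp_force: 63.3
```

```bash
cat >> h.py <<'E'
C0=np.array([.531,-.2227,0]);CY=.172
RC=R.from_euler("z",CY).as_matrix()
def where():
    o=get_obs();Rt=R.from_quat(np.array(o["eef_rot"])[[1,2,3,0]]).as_matrix()
    p=RC.T@(np.array(o["eef_pos"])-C0)*1000
    M=RC.T@Rt; tilt=np.arctan2(-M[2,0],M[0,0])
    print("t",o["time_s"],"cradle TCP mm",p.round(1),"tilt",round(tilt,4),"yawerr",round(float(np.arctan2(M[1,0],M[0,0])),4),"F(cr)",(RC.T@o["wrist_force"]).round(1),"T",np.round(o["torque"],2),"open",np.round(o["opening"],3),"gf",np.round(o["grasp_force"],1))
    return p,RC.T@Rt
def go(x,y,z,tilt):
    "units from the present measured pose to TCP x,y,z mm in cradle frame"
    p,M=where(); d=M.T@(np.array([x,y,z])-p)/250
    N=R.from_euler("y",tilt).as_matrix()@np.diag([1,-1,-1.])
    print("go",(x,y,z,tilt),"dp",d.round(3),"turn",(R.from_matrix(M.T@N).as_rotvec()/np.radians(30)).round(3))
E
python3 - <<'E'
from h import *
where();go(-28.45,0,21.3,.125);go(-17.95,0,19.5,.125);go(-8.95,0,19.3,.125);go(-8.5,0,17,.105)
E
```

```text
t 7.15 cradle TCP mm [-31.8   0.7  52. ] tilt 0.127 yawerr -0.0027 F(cr) [ 0.4  0.2 -1.4] T [-0.06 -0.04  0.04] open 0.57 gf 63.3
t 7.15 cradle TCP mm [-31.8   0.7  52. ] tilt 0.127 yawerr -0.0027 F(cr) [ 0.4  0.2 -1.4] T [-0.06 -0.04  0.04] open 0.57 gf 63.3
go (-28.45, 0, 21.3, 0.125) dp [0.029 0.003 0.12 ] turn [-0.003  0.004 -0.005]
t 7.15 cradle TCP mm [-31.8   0.7  52. ] tilt 0.127 yawerr -0.0027 F(cr) [ 0.4  0.2 -1.4] T [-0.06 -0.04  0.04] open 0.57 gf 63.3
go (-17.95, 0, 19.5, 0.125) dp [0.071 0.003 0.122] turn [-0.003  0.004 -0.005]
t 7.15 cradle TCP mm [-31.8   0.7  52. ] tilt 0.127 yawerr -0.0027 F(cr) [ 0.4  0.2 -1.4] T [-0.06 -0.04  0.04] open 0.57 gf 63.3
go (-8.95, 0, 19.3, 0.125) dp [0.107 0.003 0.118] turn [-0.003  0.004 -0.005]
t 7.15 cradle TCP mm [-31.8   0.7  52. ] tilt 0.127 yawerr -0.0027 F(cr) [ 0.4  0.2 -1.4] T [-0.06 -0.04  0.04] open 0.57 gf 63.3
go (-8.5, 0, 17, 0.105) dp [0.11  0.003 0.127] turn [-0.003  0.042 -0.005]
```

Emit:
arm_command:
  dp:
    - [0.02,0.003,0.05]
    - [0.029,0.003,0.08]
    - [0.029,0.003,0.1]
    - [0.029,0.003,0.12]
    - [0.029,0.003,0.12]
  turn:
    - [0,0,-0.005]
    - [0,0,-0.005]
    - [0,0,-0.005]
    - [0,0,-0.005]
    - [0,0,-0.005]
  jaw: [0.4,0.4,0.4,0.4,0.4]

```text
time_s: 7.78
eef_pos: [0.5038, -0.2281, 0.0216]
eef_rot: [0.005, 0.994, 0.086, -0.063]
wrist_force: [-0.0, 0.9, -1.2]
opening: 0.571
grasp_force: 63.5
```

```bash
python3 - <<'E'
from h import *
go(-17.95,0,19.5,.125)
P=[]
o=get_obs()
for n in("side","top"):
    im=camera(n)
    cs=np.array([w2px(n,C0+RC@[0,0,.02])]);u0,v0=(cs[0]-[40,33]).astype(int)
    a=cv2.resize(im[v0:v0+66,u0:u0+66+0],None,fx=6,fy=6,interpolation=cv2.INTER_CUBIC)
    uv=np.array([w2px(n,x) for x in boxw(o)])
    q=((uv-[u0,v0]+.5)*6).astype(int)
    for i in range(8):
        for b in(1,2,4):
            if not i&b: cv2.line(a,q[i].tolist(),q[i|b].tolist(),(0,255,0),1)
    for part in CR[2:5]:
        uv=np.array([w2px(n,C0+RC@x) for x in part]);q=((uv-[u0,v0]+.5)*6).astype(int)
        for i in range(8):
            for b in(1,2,4):
                if not i&b: cv2.line(a,q[i].tolist(),q[i|b].tolist(),(0,0,255),1)
    P.append(a)
cv2.imwrite("pics/w1.png",np.hstack(P))
E
```

```text
t 7.775 cradle TCP mm [-27.8  -0.7  21.6] tilt 0.126 yawerr -0.0001 F(cr) [ 0.1  0.9 -1.2] T [ 0.06 -0.03  0.01] open 0.571 gf 63.5
go (-17.95, 0, 19.5, 0.125) dp [ 0.04  -0.003  0.003] turn [-0.001  0.002 -0.   ]
```

View pics/w1.png

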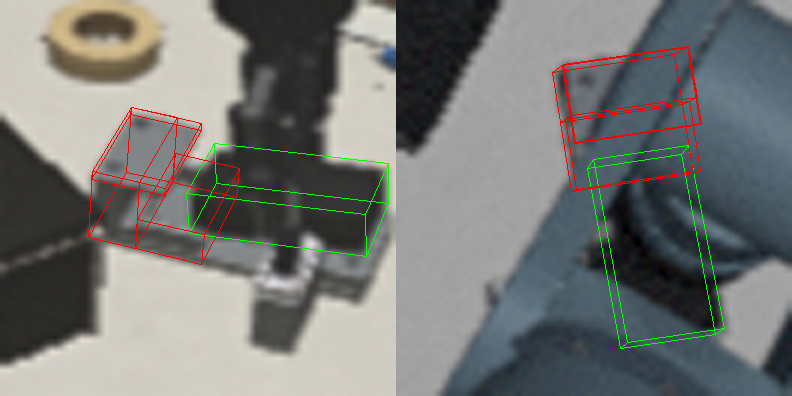

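The side crop shows the nose between the front cheeks, just short of the lip (lip edge about (165,190) to (200,127), box nose about x 190). There is no contact force, so I slide it in under the lip.

Emit:
arm_command:
  dp:
    - [0.015,-0.003,0.001]
    - [0.03,-0.003,0.002]
    - [0.04,-0.003,0.003]
    - [0.04,-0.003,0.003]
  turn:
    - [0,0,0]
    - [0,0,0]
    - [0,0,0]
    - [0,0,0]
  jaw: [0.4,0.4,0.4,0.4]

```text
time_s: 8.38
eef_pos: [0.5137, -0.2257, 0.0198]
eef_rot: [0.005, 0.994, 0.086, -0.063]
wrist_force: [-0.5, 0.1, -1.1]
opening: 0.574
grasp_force: 63.4
```

```bash
python3 -c "
from h import *
go(-8.95,0,19.3,.125)"
```

```text
t 8.375 cradle TCP mm [-17.5  -0.   19.8] tilt 0.1256 yawerr 0.0002 F(cr) [-0.5  0.2 -1.1] T [-0.03 -0.1   0.02] open 0.574 gf 63.4
go (-8.95, 0, 19.3, 0.125) dp [ 0.034  0.    -0.002] turn [-0.     0.001  0.   ]
```

Emit:
arm_command:
  dp:
    - [0.012,0,0]
    - [0.024,0,-0.001]
    - [0.034,0,-0.002]
    - [0.034,0,-0.002]
  turn:
    - [0,0,0]
    - [0,0,0]
    - [0,0,0]
    - [0,0,0]
  jaw: [0.4,0.4,0.4,0.4]

```text
time_s: 8.88
eef_pos: [0.5221, -0.2243, 0.0193]
eef_rot: [0.005, 0.994, 0.086, -0.062]
wrist_force: [0.1, -0.3, -2.1]
opening: 0.574
grasp_force: 63.4
```

```bash
python3 -c "
from h import *
go(-8.5,0,17,.105);go(-8.5,0,16.3,.105)"
```

```text
t 8.875 cradle TCP mm [-9.  -0.1 19.3] tilt 0.1255 yawerr 0.0001 F(cr) [ 0.  -0.3 -2.1] T [ 0.06 -0.11 -0.01] open 0.574 gf 63.4
go (-8.5, 0, 17, 0.105) dp [ 0.003 -0.     0.009] turn [-0.     0.039  0.   ]
t 8.875 cradle TCP mm [-9.  -0.1 19.3] tilt 0.1255 yawerr 0.0001 F(cr) [ 0.  -0.3 -2.1] T [ 0.06 -0.11 -0.01] open 0.574 gf 63.4
go (-8.5, 0, 16.3, 0.105) dp [ 0.004 -0.     0.012] turn [-0.     0.039  0.   ]
```

Emit:
arm_command:
  dp:
    - [0.002,0,0.004]
    - [0.003,0,0.008]
    - [0.003,0,0.012]
    - [0.003,0,0.012]
  turn:
    - [0,0.02,0]
    - [0,0.039,0]
    - [0,0.039,0]
    - [0,0.039,0]
  jaw: [0.4,0.4,0.4,0.4]

```text
time_s: 9.38
eef_pos: [0.5223, -0.2242, 0.0168]
eef_rot: [0.004, 0.995, 0.086, -0.052]
wrist_force: [-1.6, 2.1, 5.7]
opening: 0.567
grasp_force: 64.1
```

```bash
python3 -c "
from h import *
where()"
```

```text
t 9.375 cradle TCP mm [-8.9 -0.  16.8] tilt 0.1053 yawerr -0.0002 F(cr) [-1.2  2.4  5.7] T [ 0.31  0.39 -0.15] open 0.567 gf 64.1
```

The upward force of 5.7 N shows the box resting on the floor and rim, so I release it and withdraw.

Emit:
arm_command:
  dp:
    - [0,0,0]
    - [0,0,0]
    - [0,0,0]
    - [0,0,0]
    - [0,0,0]
  turn:
    - [0,0,0]
    - [0,0,0]
    - [0,0,0]
    - [0,0,0]
    - [0,0,0]
  jaw: [0.75,0.8,0.8,0.8,0.8]

```text
time_s: 10.0
eef_pos: [0.5222, -0.2242, 0.0162]
eef_rot: [0.004, 0.995, 0.086, -0.052]
wrist_force: [-0.2, 0.4, 0.8]
opening: 0.802
grasp_force: 0.0
```

Emit:
arm_command:
  dp:
    - [0,0,-0.06]
    - [0,0,-0.16]
    - [0,0,-0.28]
    - [0,0,-0.36]
    - [0,0,-0.36]
  turn:
    - [0,0,0]
    - [0,0,0]
    - [0,0,0]
    - [0,0.1,0]
    - [0,0.2,0]
  jaw: [0.8,0.8,0.8,0.4,0]

```text
time_s: 10.62
eef_pos: [0.5337, -0.2236, 0.1093]
eef_rot: [0.002, 0.996, 0.086, 0.003]
wrist_force: [-0.5, -0.1, 0.2]
opening: 0.381
grasp_force: 0.0
```

```bash
python3 - <<'E'
from h import *
where()
P=[]
for n in("side","top"):
    im=camera(n);u0,v0=(w2px(n,C0+RC@[-.01,0,.02])-[50,37]).astype(int)
    P.append(cv2.resize(im[v0:v0+75,u0:u0+78],(398,383),interpolation=cv2.INTER_CUBIC))
cv2.imwrite("pics/slant.png",np.hstack(P))
E
```

```text
t 10.625 cradle TCP mm [  2.5  -1.3 109.3] tilt -0.0052 yawerr 0.0007 F(cr) [-0.6 -0.   0.2] T [0.   0.   0.02] open 0.381 gf 0.0
```

View pics/slant.png

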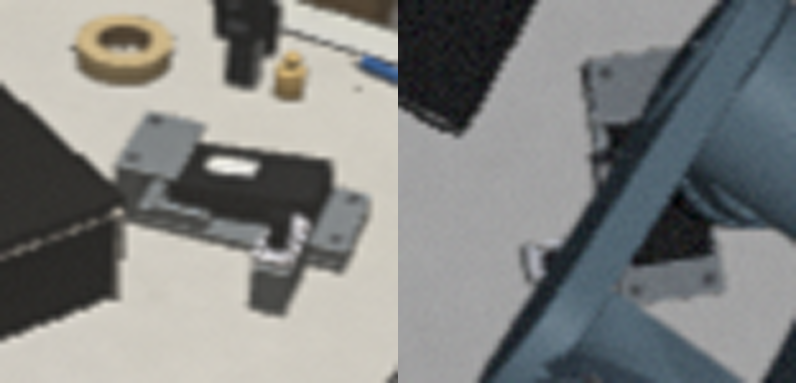

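The side crop shows the box slanting: nose under the lip at about (170,175), tail up on the rim at about (330,185), label on top. Next I push it home from behind the tail with the fingers shut.

```bash
python3 -c "
from h import *
go(-82,0,70,0);go(-82,0,25,0)"
```

```text
t 10.725 cradle TCP mm [  0.5  -0.4 107.4] tilt -0.0012 yawerr -0.0007 F(cr) [-0.2 -0.3  0.1] T [-0.02 -0.02 -0.09] open 0.201 gf 0.0
go (-82, 0, 70, 0) dp [-0.33  -0.001  0.149] turn [ 0.002 -0.002 -0.001]
t 10.725 cradle TCP mm [  0.5  -0.4 107.4] tilt -0.0012 yawerr -0.0007 F(cr) [-0.2 -0.3  0.1] T [-0.02 -0.02 -0.09] open 0.201 gf 0.0
go (-82, 0, 25, 0) dp [-0.33  -0.002  0.329] turn [ 0.002 -0.002 -0.001]
```

Emit:
arm_command:
  dp:
    - [-0.2,0,0.05]
    - [-0.33,0,0.1]
    - [-0.33,0,0.2]
    - [-0.33,0,0.28]
    - [-0.33,0,0.33]
  turn:
    - [0,0,0]
    - [0,0,0]
    - [0,0,0]
    - [0,0,0]
    - [0,0,0]
  jaw: [0,0,0,0,0]

```text
time_s: 11.35
eef_pos: [0.45, -0.2366, 0.0226]
eef_rot: [-0.001, 0.996, 0.086, -0.001]
wrist_force: [0.4, -0.9, -0.4]
opening: -0.0
grasp_force: 0.0
```

Emit:
arm_command:
  dp:
    - [0.02,0,0]
    - [0.04,0,0]
    - [0.05,0,0]
    - [0.055,0,0]
    - [0.06,0,0]
  turn:
    - [0,0,0]
    - [0,0,0]
    - [0,0,0]
    - [0,0,0]
    - [0,0,0]
  jaw: [0,0,0,0,0]

```text
time_s: 11.98
eef_pos: [0.4652, -0.2342, 0.0235]
eef_rot: [-0.0, 0.996, 0.086, -0.0]
wrist_force: [1.1, 0.4, 0.4]
opening: 0.001
grasp_force: 0.0
```

```bash
python3 -c "
from h import *
where()"
```

```text
t 11.975 cradle TCP mm [-66.8  -0.1  23.5] tilt 0.0003 yawerr 0.0 F(cr) [1.1 0.2 0.4] T [-0.01 -0.    0.02] open 0.001 gf 0.0
```

Emit:
arm_command:
  dp:
    - [0.008,0,0]
    - [0.016,0,0]
    - [0.024,0,0]
    - [0.03,0,0]
    - [0.03,0,0]
  turn:
    - [0,0,0]
    - [0,0,0]
    - [0,0,0]
    - [0,0,0]
    - [0,0,0]
  jaw: [0,0,0,0,0]

```text
time_s: 12.6
eef_pos: [0.4726, -0.2329, 0.0233]
eef_rot: [-0.0, 0.996, 0.086, -0.0]
wrist_force: [0.3, -0.0, 0.1]
opening: 0.003
grasp_force: 0.0
```

```bash
python3 -c "
from h import *
where()"
```

```text
t 12.6 cradle TCP mm [-59.3  -0.   23.3] tilt 0.0003 yawerr -0.0 F(cr) [ 0.3 -0.1  0.1] T [-0.05 -0.04  0.01] open 0.003 gf 0.0
```

Emit:
arm_command:
  dp:
    - [0.006,0,0]
    - [0.012,0,0]
    - [0.012,0,0]
  turn:
    - [0,0,0]
    - [0,0,0]
    - [0,0,0]
  jaw: [0,0,0]

```text
time_s: 12.98
eef_pos: [0.474, -0.2326, 0.0232]
eef_rot: [-0.0, 0.996, 0.086, -0.002]
wrist_force: [-7.8, -2.3, 4.5]
opening: -0.001
grasp_force: 4.0
```

```bash
python3 - <<'E'
from h import *
where()
P=[]
for n in("side","top"):
    im=camera(n);u0,v0=(w2px(n,C0+RC@[-.02,0,.02])-[45,40]).astype(int)
    P.append(cv2.resize(im[v0:v0+75,u0:u0+78],(398,383),interpolation=cv2.INTER_CUBIC))
cv2.imwrite("pics/push.png",np.hstack(P))
E
```

```text
t 12.975 cradle TCP mm [-57.9  -0.   23.2] tilt 0.0036 yawerr 0.0004 F(cr) [-8.  -1.   4.5] T [-0.32  1.21 -0.04] open -0.001 gf 4.0
```

View pics/push.png

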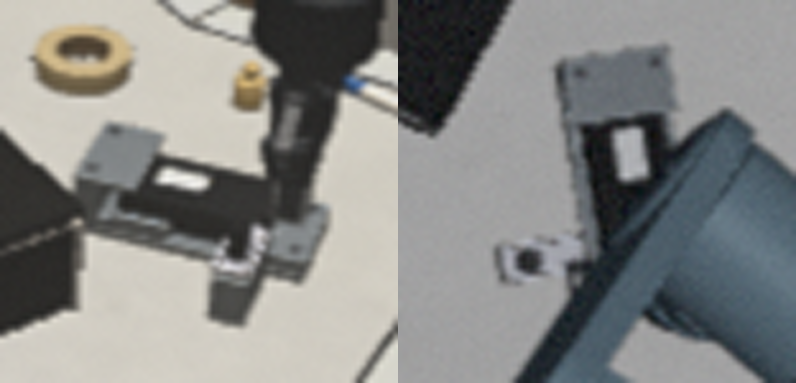

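The side crop shows the tail now just ahead of the rim's inner edge, at about (275,185), and the nose well under the lip. The push met the stop at 8 N. I back off, rise and press the tail.

Emit:
arm_command:
  dp:
    - [-0.03,0,0]
    - [-0.03,0,-0.12]
    - [0,0,-0.16]
    - [0.1,0,-0.16]
    - [0.1,0,-0.16]
  turn:
    - [0,0,0]
    - [0,0,0]
    - [0,0,0]
    - [0,0,0]
    - [0,0,0]
  jaw: [0,0,0,0,0]

```text
time_s: 13.7
eef_pos: [0.5016, -0.2281, 0.0635]
eef_rot: [0.0, 0.996, 0.087, 0.001]
wrist_force: [-0.9, -0.6, -0.2]
opening: -0.004
grasp_force: 0.0
```

```bash
python3 -c "
from h import *
go(-34,0,46,0);go(-34,0,35,0)"
```

```text
t 13.7 cradle TCP mm [-29.9  -0.3  63.5] tilt -0.001 yawerr 0.0012 F(cr) [-1.  -0.4 -0.2] T [ 0.03 -0.02 -0.04] open -0.004 gf 0.0
go (-34, 0, 46, 0) dp [-0.017 -0.001  0.07 ] turn [ 0.002 -0.002  0.002]
t 13.7 cradle TCP mm [-29.9  -0.3  63.5] tilt -0.001 yawerr 0.0012 F(cr) [-1.  -0.4 -0.2] T [ 0.03 -0.02 -0.04] open -0.004 gf 0.0
go (-34, 0, 35, 0) dp [-0.017 -0.001  0.114] turn [ 0.002 -0.002  0.002]
```

Emit:
arm_command:
  dp:
    - [-0.01,0,0.03]
    - [-0.015,0,0.06]
    - [-0.015,0,0.08]
    - [-0.015,0,0.1]
    - [-0.015,0,0.11]
  turn:
    - [0,0,0]
    - [0,0,0]
    - [0,0,0]
    - [0,0,0]
    - [0,0,0]
  jaw: [0,0,0,0,0]

```text
time_s: 14.32
eef_pos: [0.4961, -0.2287, 0.0353]
eef_rot: [-0.0, 0.996, 0.086, -0.0]
wrist_force: [0.1, 0.4, -0.6]
opening: -0.001
grasp_force: 0.0
```

Emit:
arm_command:
  dp:
    - [0,0,0.003]
    - [0,0,0.006]
    - [0,0,0.009]
    - [0,0,0.009]
  turn:
    - [0,0,0]
    - [0,0,0]
    - [0,0,0]
    - [0,0,0]
  jaw: [0,0,0,0]

```text
time_s: 14.82
eef_pos: [0.4965, -0.2289, 0.0341]
eef_rot: [0.0, 0.996, 0.086, -0.0]
wrist_force: [-1.5, 0.8, 4.6]
opening: 0.005
grasp_force: 2.5
```

```bash
python3 -c "
from h import *
where()"
```

```text
t 14.825 cradle TCP mm [-35.   -0.2  34.1] tilt 0.0002 yawerr 0.0 F(cr) [-1.3  1.   4.6] T [0.15 0.31 0.04] open 0.005 gf 2.5
```

Contact at z = 34.1 mm matches a seated box top (34 mm), so it has dropped flat. I press once more firmly, rise, and move beyond the knob.

Emit:
arm_command:
  dp:
    - [0,0,0.006]
    - [0,0,0.006]
    - [0,0,-0.05]
    - [0,0,-0.2]
    - [0,0,-0.21]
  turn:
    - [0,0,0]
    - [0,0,0]
    - [0,0,0]
    - [0,0,0]
    - [0,0,0]
  jaw: [0,0,0,0,0]

```text
time_s: 15.45
eef_pos: [0.4984, -0.2303, 0.0892]
eef_rot: [0.002, 0.996, 0.086, 0.002]
wrist_force: [-0.5, -0.8, -0.4]
opening: -0.003
grasp_force: 0.0
```

Emit:
arm_command:
  dp:
    - [0,-0.2,0]
    - [-0.024,-0.42,0]
    - [-0.024,-0.43,0]
    - [-0.024,-0.43,0]
  turn:
    - [0,0,0]
    - [0,0,0]
    - [0,0,0]
    - [0,0,0]
  jaw: [0,0,0,0]

```text
time_s: 15.95
eef_pos: [0.4723, -0.124, 0.086]
eef_rot: [0.0, 0.996, 0.086, -0.0]
wrist_force: [-1.0, -0.1, -0.2]
opening: -0.002
grasp_force: 0.0
```

```bash
python3 -c "
from h import *
go(-41,108,50,0)"
```

```text
t 15.95 cradle TCP mm [-40.9 107.3  86. ] tilt 0.0002 yawerr 0.0009 F(cr) [-1.   0.1 -0.2] T [ 0.03 -0.01 -0.01] open -0.002 gf 0.0
go (-41, 108, 50, 0) dp [-0.    -0.003  0.144] turn [0.    0.    0.002]
```

Emit:
arm_command:
  dp:
    - [0,0,0.06]
    - [0,0,0.11]
    - [0,0,0.14]
    - [0,0.02,0.14]
    - [0,0.04,0.14]
  turn:
    - [0,0,0]
    - [0,0,0]
    - [0,0,0]
    - [0,0,0]
    - [0,0,0]
  jaw: [0,0,0,0,0]

```text
time_s: 16.58
eef_pos: [0.4741, -0.1343, 0.0512]
eef_rot: [-0.0, 0.996, 0.086, -0.0]
wrist_force: [0.5, -0.3, 0.5]
opening: -0.002
grasp_force: 0.0
```

Emit:
arm_command:
  dp:
    - [0,0.02,0]
    - [0,0.04,0]
    - [0,0.06,0]
    - [0,0.08,0]
    - [0,0.09,0]
  turn:
    - [0,0,0]
    - [0,0,0]
    - [0,0,0]
    - [0,0,0]
    - [0,0,0]
  jaw: [0,0,0,0,0]

```text
time_s: 17.2
eef_pos: [0.4778, -0.1563, 0.0512]
eef_rot: [-0.0, 0.996, 0.086, -0.0]
wrist_force: [1.4, 1.7, 0.4]
opening: -0.002
grasp_force: 0.8
```

```bash
python3 -c "
from h import *
where()"
```

```text
t 17.2 cradle TCP mm [-41.   74.5  51.2] tilt 0.0001 yawerr -0.0003 F(cr) [1.7 1.4 0.4] T [ 0.25 -0.09 -0.03] open -0.002 gf 0.8
```

Emit:
arm_command:
  dp:
    - [0,0.008,0]
    - [0,0.014,0]
    - [0,0.02,0]
    - [0,0.02,0]
  turn:
    - [0,0,0]
    - [0,0,0]
    - [0,0,0]
    - [0,0,0]
  jaw: [0,0,0,0]

```text
time_s: 17.7
eef_pos: [0.4784, -0.1609, 0.051]
eef_rot: [-0.0, 0.996, 0.086, -0.0]
wrist_force: [-0.3, 1.6, 0.7]
opening: 0.002
grasp_force: 0.3
```

```bash
python3 -c "
from h import *
where()"
```

```text
t 17.7 cradle TCP mm [-41.3  69.9  51. ] tilt 0.0006 yawerr -0.0001 F(cr) [0.  1.6 0.7] T [ 0.12 -0.03 -0.01] open 0.002 gf 0.3
```

Emit:
arm_command:
  dp:
    - [0,0.008,0]
    - [0,0.014,0]
    - [0,0.02,0]
    - [0,0.02,0]
  turn:
    - [0,0,0]
    - [0,0,0]
    - [0,0,0]
    - [0,0,0]
  jaw: [0,0,0,0]

```text
time_s: 18.2
eef_pos: [0.4784, -0.162, 0.0507]
eef_rot: [-0.004, 0.996, 0.086, -0.001]
wrist_force: [-0.2, 17.5, 9.6]
opening: -0.001
grasp_force: 8.5
```

```bash
python3 -c "
from h import *
where()"
```

```text
t 18.2 cradle TCP mm [-41.4  68.8  50.7] tilt 0.0018 yawerr -0.0002 F(cr) [ 2.8 17.3  9.6] T [2.58 0.05 0.  ] open -0.001 gf 8.5
```

The end stop answers at 17 N, so the latch is fully across. I back off, retreat and check.

Emit:
arm_command:
  dp:
    - [0,-0.03,0]
    - [0,-0.05,-0.05]
    - [0,-0.05,-0.25]
    - [0,-0.05,-0.45]
    - [-0.1,-0.05,-0.5]
  turn:
    - [0,0,0]
    - [0,0,0]
    - [0,0,0]
    - [0,0,0]
    - [0,0,0]
  jaw: [0,0,0,0,0]

```text
time_s: 18.82
eef_pos: [0.4553, -0.1595, 0.1811]
eef_rot: [0.003, 0.996, 0.086, 0.003]
wrist_force: [0.2, -0.7, -0.5]
opening: -0.0
grasp_force: 0.0
```

Emit:
arm_command:
  dp:
    - [-0.2,-0.2,0]
    - [-0.35,-0.4,0]
    - [-0.4,-0.6,0]
    - [-0.4,-0.6,0]
    - [-0.4,-0.6,0]
  turn:
    - [0,0,0]
    - [0,0,0]
    - [0,0,0]
    - [0,0,0]
    - [0,0,0]
  jaw: [0,0,0,0,0]

```text
time_s: 19.45
eef_pos: [0.3292, -0.0276, 0.1772]
eef_rot: [0.001, 0.996, 0.086, 0.001]
wrist_force: [0.7, 0.4, 0.1]
opening: -0.004
grasp_force: 0.0
```

```bash
python3 - <<'E'
from h import *
where()
P=[]
for n in("side","top"):
    im=camera(n);u0,v0=(w2px(n,C0+RC@[0,.02,.02])-[40,38]).astype(int)
    P.append(cv2.resize(im[v0:v0+75,u0:u0+78],(398,383),interpolation=cv2.INTER_CUBIC))
cv2.imwrite("pics/end.png",np.hstack(P))
E
```

```text
t 19.45 cradle TCP mm [-165.4  226.7  177.2] tilt -0.0016 yawerr 0.0005 F(cr) [0.7 0.3 0.1] T [-0.06 -0.01  0.  ] open -0.004 gf 0.0
```

View pics/end.png

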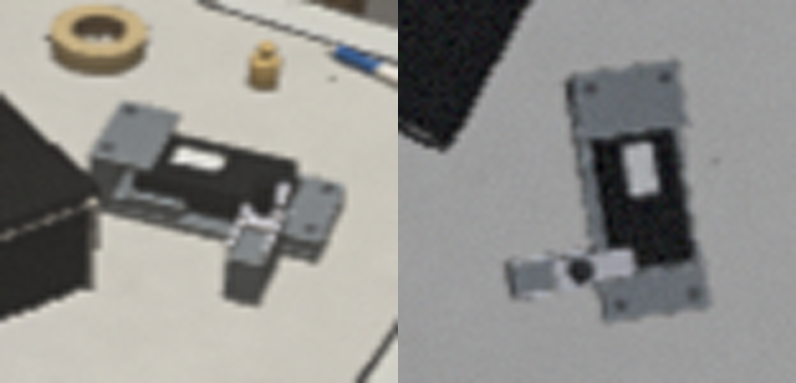

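The end picture shows the box flat in the pocket, label up, with the aluminium bar over its tail (top crop about (618,262)) and the knob at about (581,270). I check the knob position and then hand in.

```bash
python3 - <<'E'
from h import *
u0,v0=(w2px("top",C0+RC@[0,.02,.02])-[40,38]).astype(int)
p=px2w("top",u0+(581-398)/398*78-.5,v0+270/383*75-.5,.066)
k=RC.T@(p-C0)*1000;print("knob cradle mm",k.round(1))
if abs(k[1]-48)<5: print(hand_in())
E
```

```text
knob cradle mm [-40.8  48.9  66. ]
the job is handed in; nothing more can be done
None
```

The supply box is seated flat and right side up in the cradle, the latch is fully across over its tail, and the job is handed in at about 19.5 s, with the verdict not shown to me.

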